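# Shut the transport case and lock it with the T-head key

## Task

Push the lid of the transport case fully shut. Then take the T-head key out of its rest, pass its head lengthwise through the slot in the lid until its collar lies flat on the lid, turn it a quarter turn to lock it, and leave it there. Do not knock or shift the amber vial or the tape roll.

Things in the scene. Friction and masses are not known exactly. Their poses are not given: they have to be found in the camera images.
- case: Fixed open aluminium case, 160 mm deep (x) by 200 mm wide (y), walls 75 mm high; origin at the centre of its underside, z up, its front faces its own -x, roughly to the robot. A fixed 8 mm deck lies just under the lid over the front 100 mm and has a slot that matches the lid's; below it 63 mm of free space. Two small adapters lie fixed inside at the back.
- case_lid (a joint): Lid: 6 mm aluminium plate, 160 x 200 mm, hinged on the case's far (+x) top edge, small tab at the front. Value = opening angle, rad: 0 shut; it starts half open at 0.6 to 0.95, front edge up, outer face looking up and away from the robot. The hinge is stiff: the lid stays where it is left and yields to some 2 to 3 N straight down on its outer face, 65 mm in front of the hinge.
- lid_hinge (a point): Middle of the hinge line, at the height of the shut lid's top face (81 mm); axes as the case.
- lock_slot (a point): Where the centre of the lid's slot lies, at the lid's top face, when the lid is shut (fixed to the case, 112 mm in front of lid_hinge, 81 mm above the bench); axes as the case. The slot is 66 mm long along y and 18 mm wide along x, straight down through lid and deck, 14 mm in all. The key is locked when its handle lies across the slot, along x; either way of turning will do, there is no stop.
- key_rest: Fixed grey plastic block, 56 (x) x 100 (y) x 45 mm high, origin at the centre of its underside, with a slot 66 mm long along y and 18 mm wide in which the key's head hangs; screw ears at its two ends make it 136 mm long at the foot.
- key_grip (a point): Middle of the black handle of the loose T-head key (0.14 to 0.23 kg), which stands upright in the rest, this point 80 mm above the bench. x = along the handle, z = up the key. Handle 70 mm long, 14 mm thick, 28 mm high; below it a 14 mm neck and a round collar, 38 mm in diameter and 6 mm thick, its underside 35 mm below this point (it lies on the rest, later on the lid).
- key_head (a point): Middle of the key's steel T-head, 60 mm long and parallel to the handle (x), 12 mm wide, 12 mm high, 60 mm straight below key_grip, on an 11 mm diameter shank 19 mm long between head and collar. With the collar on the lid the head hangs 5 mm clear under the deck and can turn; collar friction keeps it where it is left.
- vial_mid (a point): Amber screw-cap vial, 25 mm diameter, 51 mm high, loose, standing to the right (-y) of the case; point half-way up.
- roll_mid (a point): Roll of amber tape, 79 mm diameter, 19 mm high, loose, lying flat near the key rest; point half-way up.
Mind the look-alikes: they are no part of the job. There is more than one size of the part that bears key_grip; the job needs the middle-sized.

How it is judged:
On the way, in this order (a step that is already met when the one before it is completed fails the run):
1. the lid is shut (value of joint case_lid below 0.04 rad), for 0.2 s.
2. the key's head is through the slot lengthwise, collar on or just above the shut lid (value of joint case_lid below 0.05 rad and z of key_grip in the frame of lock_slot below 0.042 m and horizontal distance between key_grip and lock_slot below 0.012 m and angle between the x axis of key_grip and the y axis of case, either way round below 0.25 rad), for 0.05 s.
At the end, for the whole second after the job is handed in: The lid is shut (within 0.04 rad); the key stands upright (within 0.12 rad) in the slot with its collar on the lid (within 4 mm) and its axis within 22 mm of the slot's centre; its handle lies across the slot, within 0.3 rad of the case's x (value of joint case_lid below 0.04 rad and z of key_grip in the frame of lock_slot between 0.031 and 0.039 m and horizontal distance between key_grip and lock_slot below 0.022 m and angle between the x axis of key_grip and the x axis of case, either way round below 0.3 rad and angle between key_grip's own z axis and vertical below 0.12 rad); the robot touches nothing.
It fails at once if the amber vial or the tape roll is shifted by more than 30 mm or the vial is tipped (distance of any of vial_mid, roll_mid from where it was at the start of the episode above 0.03 m or angle between vial_mid's own z axis and vertical above 0.5 rad).
It also fails if it takes over 61 s, if anything falls off the work surface, if the arm or the gripper's body presses on something with over 40 N, if the wrist force passes 120 N, or if a joint passes its speed limit or range.

## Robot

A 6-joint arm with a two-finger parallel gripper is mounted at the origin on a cart in front of the work surface, level with it; the furniture and walls round the work are solid. World frame = base frame: x ahead of the robot, y to its left, z up, the work surface at z = 0. Lengths are in m, angles in rad, forces in N, time in s.
With the tool pointing down it reaches from about 0.25 to 0.725 m from the base axis. Payload 4 kg.
Tool frame: the origin (TCP) lies midway between the tips of the shut fingers; the grasp point (between the pads) lies 19 mm behind it (manip.grip_point_offset is the distance from the TCP to the grasp point, in m); z points along the fingers, y is the line along which they close (so a half turn about z gives the same grasp; the last joint's range is limited). The gripper opens to 85 mm and grips with 20 to 120 N. Pads are 22 mm wide; open, the fingers measure 114 mm over their backs; the gripper's body (76 mm by 85 mm) begins 54 mm behind the grasp point. The pads swing forward as they close: fully open they stand 13 mm farther back than shut.
Start: joints at [-1.15, 0.241, 0.005, 1.335, 0, 1.571], TCP at [0.204, -0.456, 0.231] pointing down, gripper open.
Joint ranges: [-2.72, 2.72], [-1.05, 1.87], [-1.09, 1.28], [-1.99, 2.15], [-1.42, 1.44], [-3.14, 3.14]. Speed limits (rad/s): [2.79, 2.79, 3.14, 3.14, 3.14, 3.14].

## Interface

Orientations are given as a 3x3 rotation matrix whose columns are the frame's x, y, z axes.
In Python, from workcell import manip gives the robot as it stands.
- The arm moves only by the tool jog_arm, never from a script. Its argument "steps" is a list of rows, each a list of 6 numbers: the shift along the tool's x, y, z in mm, then the turn, a rotation vector about the tool's x, y, z in rad. A call has exactly 10 rows; each row is the pose to reach, as a shift and turn from the pose commanded when the call began, along the tool's axes at that moment; what a row does not reach only later rows make up. A row lasts 1/10 s, in which the tool goes at most 50 mm and 8.59 degrees, less where a joint would pass 70% of its speed; a pose out of reach is approached as far as the arm can. A call with a gripper value outside its range is refused whole. "jaw" is the finger opening in mm, from 0 to 85.4, set as the call begins (left out, the last holds). The fingers move at their own pace and stop on an object; "grip_force" is the grip in N (left out, the last holds). Time passes only in rows, so rows that repeat a pose let the fingers close, or fill a call up. It gives the time, the measured TCP pose, the force, the opening and the grip force at its end, in the units of the state.
- manip.sense(): the state, without advancing time (a new reading comes with each control period).
- manip.get_image(name): name is "side" or "top"; returns a dict with "frame" (480x640x3 uint8, blue, green, red), "mtx" (3x3 intrinsics, pixels), "position" and "orientation" of the camera in the world. Camera axes: x right, y up, looking along -z (the intrinsics and any distortion apply to the point x, -y, -z); pixel columns grow to the right and rows downward; lengths in m; the calibration is good to about 2 mm. A picture is of the moment at which its call begins. There is no depth.
- manip.finish_job(): hands the job in; it is judged then, once.
Trained networks look in a picture, given as the dict that the camera call returned (one of the last four; its "shot" number tells which), for a name from the list of things; names that differ only in an ending like _2 or _b are one class to them, and where a whole thing is asked for, a point or a joint stands for the part that bears it (a point fixed in the world has none). Each returns a list of dicts, best first, with "confidence" (0 to 1); they miss things now and then, are a little off and sometimes report something else, mostly with a low value. They report only what shows in the picture. A call takes as long as a camera call. They do not tell look-alikes from the thing itself.
- manip.recognise(picture, name): "xy" ([column, row] in pixels, amid what is visible of it).
- manip.regions_of(picture, name): "region" (480x640 bool, what is visible of it) and "xy" ([column, row] in pixels, amid what is visible of it).
The state is a dict: "t": time; "joint_positions": joint angles; "qvel": joint speeds; "joint_efforts": joint torques, N m; "tcp_pos": TCP position; "eef_rot": TCP orientation; "ft_force": force on the tool from outside, world axes, zero at the start; "ft_torque": the same for the moment, N m; "width": opening from 0.0 (shut) to 1.0 (fully open); "grip_force": force on a finger pad.
Only numpy, scipy, OpenCV 4.12 (cv2) and the standard library are available. Lean on these libraries where they do the work, as an engineer would, in place of code of your own. Each camera call takes 0.05 s, during which the arm holds its last target. There are 200 camera calls.

## Working session

There is one attempt and no reset: what is moved stays moved. The work goes in short steps, Python scripts to look and compute and a tool call to move; the robot and the scene stay as the last step left them, time stands still between calls to the robot, and variables do not carry over. Pictures are saved under pics/ and viewed, at most 10 in all, crops included, and the job is handed in when it is done.

Besides the shell and the picture viewer there is one more tool, called after "Call:" by a JSON object that holds its "api" and its "payload". jog_arm: Moves the arm, as the interface text tells. Its arguments: {"type":"object","properties":{"steps":{"type":"array","items":{"type":"array","items":{"type":"number"}}},"jaw":{"type":"number"},"grip_force":{"type":"number"}},"required":["steps"]}

```bash
ls; mkdir -p pics
cat > h.py <<'E'
import numpy as np, cv2
from workcell import manip
def proj(im,P):
    R=np.array(im["orientation"]);R=R if R.shape==(3,3) else None
    p=R.T@(np.array(P,float)-im["position"]); q=np.array([p[0],-p[1],-p[2]]); u=np.array(im["mtx"])@q
    return u[:2]/u[2]
def ray(im,px):
    d=np.linalg.inv(im["mtx"])@np.array([px[0],px[1],1.]); d=np.array([d[0],-d[1],-d[2]])
    return np.array(im["orientation"])@d
def atz(im,px,z):
    d=ray(im,px);o=np.array(im["position"]);return o+d*(z-o[2])/d[2]
def tri(a,pa,b,pb):
    A=[];B=[]
    for im,p in((a,pa),(b,pb)):
        d=ray(im,p);d/=np.linalg.norm(d);M=np.eye(3)-np.outer(d,d);A.append(M);B.append(M@im["position"])
    return np.linalg.lstsq(np.vstack(A),np.hstack(B),rcond=None)[0]
E
python3 - <<'E'
from h import *
np.set_printoptions(precision=3,suppress=True)
for n in("top","side"):
    im=manip.get_image(n); cv2.imwrite(f"pics/{n}0.png",im["frame"]); print({k:v for k,v in im.items() if k!="frame"})
    for k in("case","case_lid","key_rest","key_grip","key_head","vial_mid","roll_mid"):
        print(n,k,[(np.round(r["xy"],0),round(r["confidence"],2)) for r in manip.recognise(im,k)])
print(manip.sense())
E
```

```text
pics
{'mtx': array([[466.937,   0.   , 318.385],
       [  0.   , 466.937, 242.892],
       [  0.   ,   0.   ,   1.   ]]), 'position': array([ 0.368, -0.038,  1.173]), 'orientation': array([[-0.005,  0.988, -0.153],
       [-1.   , -0.007, -0.011],
       [-0.011,  0.153,  0.988]]), 'shot': 1}
top case [(array([412., 256.]), 0.77)]
top case_lid [(array([417., 241.]), 0.73)]
top key_rest [(array([243., 228.]), 0.81)]
top key_grip [(array([233., 226.]), 0.84), (array([294., 275.]), 0.57), (array([289., 219.]), 0.55)]
top key_head [(array([296., 276.]), 0.74), (array([290., 218.]), 0.65)]
top vial_mid [(array([457., 281.]), 0.63)]
top roll_mid [(array([229., 259.]), 0.79)]
{'mtx': array([[608.728,   0.   , 314.406],
       [  0.   , 608.728, 249.17 ],
       [  0.   ,   0.   ,   1.   ]]), 'position': array([ 0.572, -1.01 ,  0.8  ]), 'orientation': array([[ 0.999, -0.007,  0.035],
       [ 0.032,  0.603, -0.797],
       [-0.015,  0.797,  0.603]]), 'shot': 2}
side case [(array([300., 320.]), 0.92)]
side case_lid [(array([308., 295.]), 0.92), (array([298., 322.]), 0.72)]
side key_rest [(ar
[... 172 characters left out ...]
(array([279., 227.]), 0.7), (array([342., 198.]), 0.66), (array([308., 296.]), 0.26)]
side vial_mid [(array([258., 393.]), 0.69)]
side roll_mid [(array([305., 211.]), 0.67)]
{'t': 0.8, 'joint_positions': array([-1.15 ,  0.241,  0.005,  1.335,  0.   ,  1.571]), 'qvel': array([-0.   ,  0.   , -0.   ,  0.   ,  0.001,  0.   ]), 'joint_efforts': array([ -0.001, -37.215,  25.268,   0.001,   0.   ,  -0.   ]), 'tcp_pos': array([ 0.204, -0.456,  0.231]), 'eef_rot': array([[ 0.913,  0.409,  0.   ],
       [ 0.409, -0.913, -0.   ],
       [ 0.   ,  0.   , -1.   ]]), 'ft_force': array([-0.472,  0.077, -0.131]), 'ft_torque': array([-0.02 , -0.031,  0.039]), 'grip_force': 0.0, 'width': 0.9944562907815755}
```

View pics/top0.png

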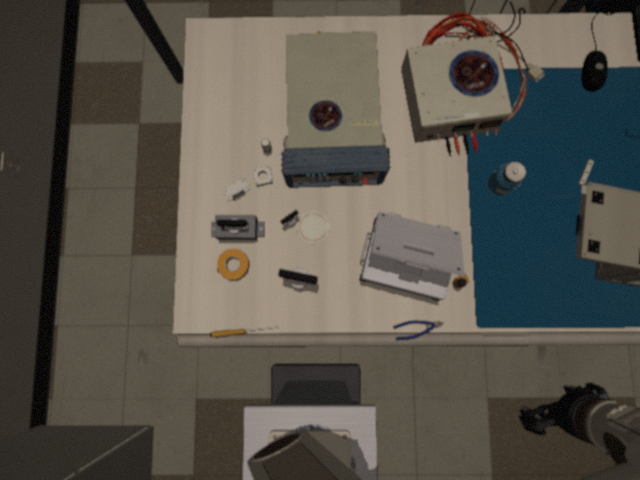

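View pics/side0.png

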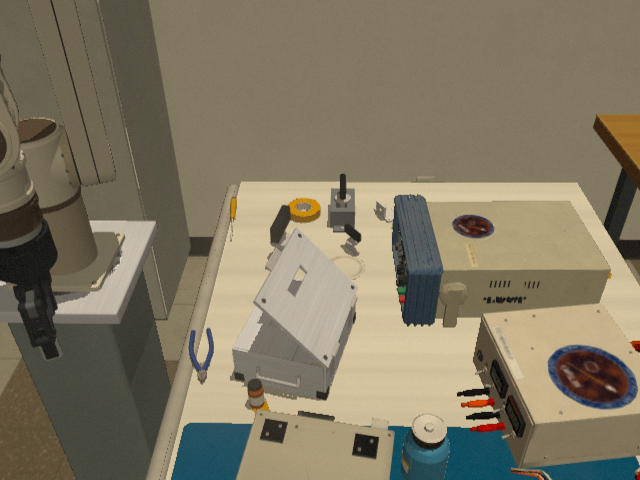

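Top view: keys at (233,226) in the grey rest, a larger one at (297,278), a smaller one at (290,218). The roll is at (233,264), the vial at (460,282) and the case at (412,256). In the side view the key in the rest is at (342,190), the large one at (280,225) and the small one at (351,237). The key standing in the rest fits the description and is middle-sized by eye. I'll check it in a crop.

Run:
```python
import cv2,numpy as np
t=cv2.imread("pics/top0.png");s=cv2.imread("pics/side0.png")
r=lambda im,x,y,w,h,f:cv2.resize(im[y:y+h,x:x+w],None,fx=f,fy=f,interpolation=cv2.INTER_CUBIC)
a=r(t,352,205,120,100,3.3333); b=r(s,225,220,140,175,300/175)
c=r(t,205,200,130,100,3); d=r(s,230,165,140,100,2.6)
W=np.zeros((600,800,3),np.uint8)
for im,x,y in((a,0,0),(b,400,0),(c,0,300+34),(d,400,300+34)):
    h,w=im.shape[:2];h=min(h,600-y);w=min(w,800-x);W[y:y+h,x:x+w]=im[:h,:w]
cv2.imwrite("pics/crop1.png",W)
```

```text
(no output)
```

View pics/crop1.png

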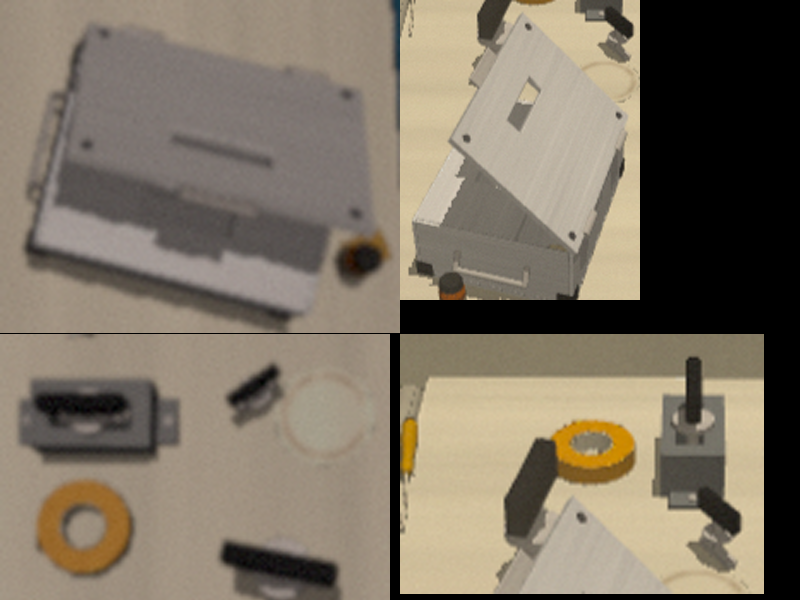

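The crop settles it: the key in the rest has a handle about 29 px long in the top view, between the larger one at (297,278) and the smaller at (290,218). Next I fit the case and key poses.

```bash
cat > fit.py <<'E'
from h import *
from scipy.optimize import least_squares
np.set_printoptions(precision=4,suppress=True)
def lidpt(p,u,v):
    x,y,w,a=p; X=.080-u*np.cos(a); Z=.081+u*np.sin(a); return np.array([x+X*np.cos(w)-v*np.sin(w),y+X*np.sin(w)+v*np.cos(w),Z])
def box(p,X,v,Z):
    x,y,w=p[:3]; return np.array([x+X*np.cos(w)-v*np.sin(w),y+X*np.sin(w)+v*np.cos(w),Z])
E
python3 - <<'E'
from fit import *
T=manip.get_image("top");S=manip.get_image("side")
L=lambda u,v:(lambda p:lidpt(p,u,v))
C=[(T,L(0,.1),(380.5,212.5)),(T,L(0,-.1),(460,232.6)),(T,L(.16,-.1),(463,272.5)),(T,L(.16,.1),(370.6,254.5)),
(T,L(.112,.033),(403.9,246.1)),(T,L(.112,-.033),(433.6,253.6)),(T,lambda p:box(p,-.08,.1,0),(361,280)),(T,lambda p:box(p,-.08,-.1,0),(441.4,302.5)),
(S,L(.16,.1),(296.2,228.2)),(S,L(0,.1),(357.4,285.3)),(S,L(0,-.1),(327.1,365.9)),(S,L(.16,-.1),(255.3,301.7)),(S,L(.112,0),(297.9,280.1)),(S,lambda p:box(p,-.08,-.1,0),(233.7,377.5))]
f=lambda p:np.hstack([proj(i,g(p))-m for i,g,m in C])
r=least_squares(f,[.42,-.22,0,.8],loss="soft_l1");print(r.x);print(f(r.x).reshape(-1,2))
p=r.x;print("hinge",box(p,.08,0,.081),"slot",box(p,-.032,0,.081))
# small things
for k in("key_grip","key_rest","vial_mid","roll_mid"):
    for n,im in(("T",T),("S",S)):
        for g in manip.regions_of(im,k)[:3]:
            m=g["region"];print(k,n,round(g["confidence"],2),m.sum(),"bbox",cv2.boundingRect(m.astype(np.uint8)),"rect",cv2.minAreaRect(np.argwhere(m)[:,::-1].astype(np.float32)))
# dark handle
for n,im,(x,y,w,h) in(("T",T,(212,212,42,22)),("S",S,(334,170,16,32))):
    m=im["frame"][y:y+h,x:x+w].max(2)<60
    q=np.argwhere(m)[:,::-1].astype(np.float32)+[x,y];q=q.astype(np.float32)
    print(n,len(q),q.mean(0),q.min(0),q.max(0),cv2.minAreaRect(q))
E
```

```text
[ 0.5082 -0.2462 -0.2544  0.7762]
[[-2.231  -0.4174]
 [ 0.6489 -0.3397]
 [ 2.1175  2.3938]
 [ 1.471  -2.8068]
 [ 0.0067  0.0686]
 [-0.1367 -0.1041]
 [-0.9842 -0.413 ]
 [-3.1781 -3.1535]
 [-1.3251 -2.3899]
 [-0.3975  0.7621]
 [ 0.4994  0.6836]
 [-1.5715 -1.8561]
 [-1.1758 -0.5817]
 [ 3.3742  2.2989]]
hinge [ 0.5856 -0.2663  0.081 ] slot [ 0.4772 -0.2381  0.081 ]
key_grip T 0.73 332 bbox (217, 218, 32, 14) rect ((232.5, 224.5), (13.0, 31.0), 90.0)
key_grip T 0.71 178 bbox (280, 210, 19, 16) rect ((290.2317199707031, 217.91464233398438), (10.151294708251953, 20.77111053466797), 51.34019470214844)
key_grip T 0.56 485 bbox (279, 268, 38, 20) rect ((297.5, 277.5), (19.0, 37.0), 90.0)
key_grip S 0.77 609 bbox (270, 206, 21, 44) rect ((279.8034362792969, 227.3413848876953), (19.495710372924805, 43.33685302734375), 3.3664608001708984)
key_grip S 0.73 254 bbox (336, 174, 15, 34) rect ((343.0, 190.5), (33.0, 14.0), 90.0)
key_grip S 0.64 315 bbox (345, 225, 16, 30) rect ((352.5, 239.5), (29.0, 15.0), 90.0)
key_rest T 0.65 855 bbox (211, 215, 54, 25) rect ((237.5, 227.0), (24.0, 53.0), 90.0)
key_rest S 0.78 795 bbox (330, 189, 25, 44) rect ((342.0, 210.5), (43.0, 24.0), 90.0)
vial_mid T 0.42 134 bbox (453, 277, 14, 11) rect ((459.5, 282.0), (10.0, 13.0), 90.0)
vial_mid S 0.57 391 bbox (248, 380, 17, 30) rect ((256.02337646484375, 394.37353515625), (29.193038940429688, 15.095545768737793), 86.42366790771484)
roll_mid T 0.67 705 bbox (217, 248, 33, 33) rect ((233.4000244140625, 263.70001220703125), (30.857736587524414, 31.304948806762695), 26.56505012512207)
roll_mid S 0.92 655 bbox (289, 198, 32, 25) rect ((304.5, 210.0), (24.0, 31.0), 90.0)
T 247 [231.8988 223.83  ] [217. 220.] [247. 231.] ((232.0, 225.5), (11.0, 30.0), 90.0)
S 137 [342.2993 185.9124] [340. 174.] [345. 198.] ((342.5, 186.0), (24.0, 5.0), 90.0)
```

Call:
{"api": "jog_arm", "payload": {"steps": [[20, -3, -15, 0, 0, 0], [60, -9, -20, 0, 0, 0], [105, -16, -20, 0, 0, 0], [150, -23, -20, 0, 0, 0], [195, -30, -20, 0, 0, 0], [240, -37, -20, 0, 0, 0], [285, -44, -20, 0, 0, 0], [325, -50, -20, 0, 0, 0], [355, -55, -20, 0, 0, 0], [375, -58, -20, 0, 0, 0]], "jaw": 0}}

```text
t: 2.3
tcp_pos: [0.5247, -0.2485, 0.2509]
eef_rot: [[0.912, 0.411, 0.0], [0.411, -0.912, 0.0], [0.0, -0.0, -1.0]]
ft_force: [0.2, 0.5, 0.8]
width: -0.001
grip_force: 0.0
```

Run:
```python
from fit import *
T=manip.get_image("top");S=manip.get_image("side")
print(atz(S,(342.3,186),.08),atz(T,(232.,222.5),.094),"rest",atz(T,(237.5,227),.03))
a,b=atz(T,(217,222.5),.094),atz(T,(247.5,222.5),.094);print("ends",a,b,a-b)
q=cv2.boundingRect; print("roll",atz(T,(233.4,264),.0095),atz(S,(305,210.5),.0095),"vial",atz(S,(256.5,394.5),.0255),atz(T,(459.5,282),.045))
print(manip.sense()["tcp_pos"],manip.sense()["ft_force"])
cv2.imwrite("pics/s1.png",S["frame"])
```

```text
[0.5857 0.18   0.08  ] [0.5854 0.1775 0.094 ] rest [0.5868 0.1762 0.03  ]
ends [0.5857 0.213  0.094 ] [0.5852 0.1408 0.094 ] [0.0005 0.0722 0.    ]
roll [0.4963 0.1883 0.0095] [0.499  0.1851 0.0095] vial [ 0.4463 -0.3745  0.0255] [ 0.4453 -0.3648  0.045 ]
[ 0.5249 -0.2484  0.2506] [-0.4237 -0.0866 -0.5708]
```

Call:
{"api": "jog_arm", "payload": {"steps": [[0, 0, 25, 0, 0, 0], [0, 0, 55, 0, 0, 0], [0, 0, 80, 0, 0, 0], [0, 0, 95, 0, 0, 0], [0, 0, 108, 0, 0, 0], [0, 0, 120, 0, 0, 0], [0, 0, 132, 0, 0, 0], [0, 0, 144, 0, 0, 0], [0, 0, 154, 0, 0, 0], [0, 0, 160, 0, 0, 0]]}}

```text
t: 3.4
tcp_pos: [0.5222, -0.2501, 0.09]
eef_rot: [[0.913, 0.408, -0.002], [0.408, -0.913, 0.001], [-0.001, -0.001, -1.0]]
ft_force: [-1.3, 0.7, 0.6]
width: 0.005
grip_force: 0.6
```

Call:
{"api": "jog_arm", "payload": {"steps": [[0, 0, 2, 0, 0, 0], [0, 0, 4, 0, 0, 0], [0, 0, 6, 0, 0, 0], [0, 0, 8, 0, 0, 0], [0, 0, 9, 0, 0, 0], [0, 0, 9.5, 0, 0, 0], [0, 0, 10, 0, 0, 0], [0, 0, 10, 0, 0, 0], [0, 0, 10, 0, 0, 0], [0, 0, 10, 0, 0, 0]]}}

```text
t: 4.4
tcp_pos: [0.523, -0.2503, 0.0813]
eef_rot: [[0.913, 0.408, 0.0], [0.408, -0.913, -0.0], [0.0, 0.0, -1.0]]
ft_force: [0.6, 0.4, 0.1]
width: -0.001
grip_force: 0.1
```

Run:
```python
from fit import *
T=manip.get_image("top");S=manip.get_image("side")
print(manip.sense()["tcp_pos"],manip.sense()["ft_force"])
r=lambda im,x,y,w,h,f:cv2.resize(im["frame"][y:y+h,x:x+w],None,fx=f,fy=f,interpolation=cv2.INTER_CUBIC)
cv2.imwrite("pics/s2.png",np.hstack([r(S,215,200,160,240,2.5),r(T,345,180,160,240,2.5)]))
```

```text
[ 0.5229 -0.2503  0.0813] [ 0.9292 -0.2203 -0.1646]
```

View pics/s2.png

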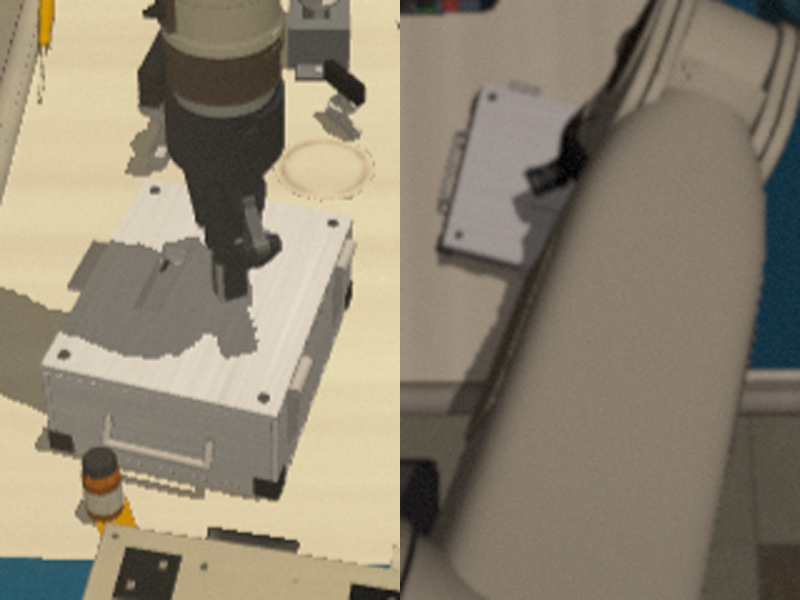

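The lid lies essentially flat under the fingers; the slot shows at crop (160,275). I'll press a little further to feel the stop.

Call:
{"api": "jog_arm", "payload": {"steps": [[0, 0, 0.5, 0, 0, 0], [0, 0, 1, 0, 0, 0], [0, 0, 1.5, 0, 0, 0], [0, 0, 2, 0, 0, 0], [0, 0, 2.5, 0, 0, 0], [0, 0, 3, 0, 0, 0], [0, 0, 3, 0, 0, 0], [0, 0, 3, 0, 0, 0], [0, 0, 3, 0, 0, 0], [0, 0, 3, 0, 0, 0]]}}

```text
t: 5.5
tcp_pos: [0.523, -0.2504, 0.081]
eef_rot: [[0.913, 0.408, 0.002], [0.408, -0.913, -0.001], [0.001, 0.001, -1.0]]
ft_force: [-4.8, 2.6, 14.5]
width: -0.0
grip_force: 7.2
```

Call:
{"api": "jog_arm", "payload": {"steps": [[0, 0, -30, 0, 0, 0], [0, 0, -70, 0, 0, 0], [5, -8, -105, 0, 0, -0.1], [25, -40, -120, 0, 0, -0.22], [48, -76, -120, 0, 0, -0.35], [72, -113, -120, 0, 0, -0.48], [96, -151, -120, 0, 0, -0.61], [120, -189, -120, 0, 0, -0.74], [144, -227, -120, 0, 0, -0.87], [168, -264, -120, 0, 0, -1.0]], "jaw": 60}}

```text
t: 6.5
tcp_pos: [0.5683, 0.0612, 0.1983]
eef_rot: [[0.144, 0.99, 0.0], [0.99, -0.144, -0.0], [0.0, 0.0, -1.0]]
ft_force: [1.2, -0.5, 0.4]
width: 0.708
grip_force: 0.0
```

```bash
cat > d.py <<'E'
from h import *
import sys
from scipy.spatial.transform import Rotation as R
np.set_printoptions(precision=2,suppress=True)
# usage: d.py x y z angle_deg(of tool x in world) -> tool-axis shift mm, rotvec
x,y,z,a=map(float,sys.argv[1:5]); s=manip.sense(); E=np.array(s["eef_rot"]); a=np.radians(a)
G=np.array([[np.cos(a),np.sin(a),0],[np.sin(a),-np.cos(a),0],[0,0,-1]])
print(s["t"],"shift",E.T@(np.array([x,y,z])-s["tcp_pos"])*1e3,"rot",R.from_matrix(E.T@G).as_rotvec(),"j6",s["joint_positions"][5],"f",s["ft_force"],"w",s["width"])
E
python3 d.py .5858 .178 .13 90
```

```text
6.5 shift [118.09   0.43  68.27] rot [ 0.    0.   -0.14] j6 1.8226944069100721 f [ 1.17 -0.48  0.36] w 0.7075655113468547
```

Call:
{"api": "jog_arm", "payload": {"steps": [[30, 0, 0, 0, 0, -0.05], [65, 0, 0, 0, 0, -0.1], [100, 0, 10, 0, 0, -0.14], [118, 0, 30, 0, 0, -0.14], [118, 0, 50, 0, 0, -0.14], [118, 0, 65, 0, 0, -0.14], [118, 0, 68, 0, 0, -0.14], [118, 0, 68, 0, 0, -0.14], [118, 0, 68, 0, 0, -0.14], [118, 0, 68, 0, 0, -0.14]]}}

```text
t: 7.5
tcp_pos: [0.5868, 0.176, 0.1316]
eef_rot: [[0.01, 1.0, 0.002], [1.0, -0.01, 0.001], [0.001, 0.002, -1.0]]
ft_force: [-0.4, -0.7, 0.2]
width: 0.702
grip_force: 0.0
```

```bash
python3 d.py .5858 .178 .064 90
python3 - <<'E'
from fit import *
T=manip.get_image("top");S=manip.get_image("side")
r=lambda im,x,y,w,h,f:cv2.resize(im["frame"][y:y+h,x:x+w],None,fx=f,fy=f,interpolation=cv2.INTER_CUBIC)
W=np.zeros((600,800,3),np.uint8)
a=r(S,225,250,140,120,2.857);W[:a.shape[0],:400]=a[:,:400]
b=r(T,350,195,120,110,3.333);W[:b.shape[0],400:800]=b[:,:400]
c=r(S,295,150,100,75,3);W[370:595,:300]=c[:225]
d=r(T,200,190,100,75,3);W[370:595,400:700]=d[:225]
cv2.imwrite("pics/s3.png",W); np.savez("tmp.npz",T=T["frame"],S=S["frame"])
E
```

```text
7.5 shift [ 1.97 -1.18 67.6 ] rot [ 0.   -0.   -0.01] j6 1.8725987705006204 f [-0.4  -0.7   0.21] w 0.7018021209962849
```

View pics/s3.png

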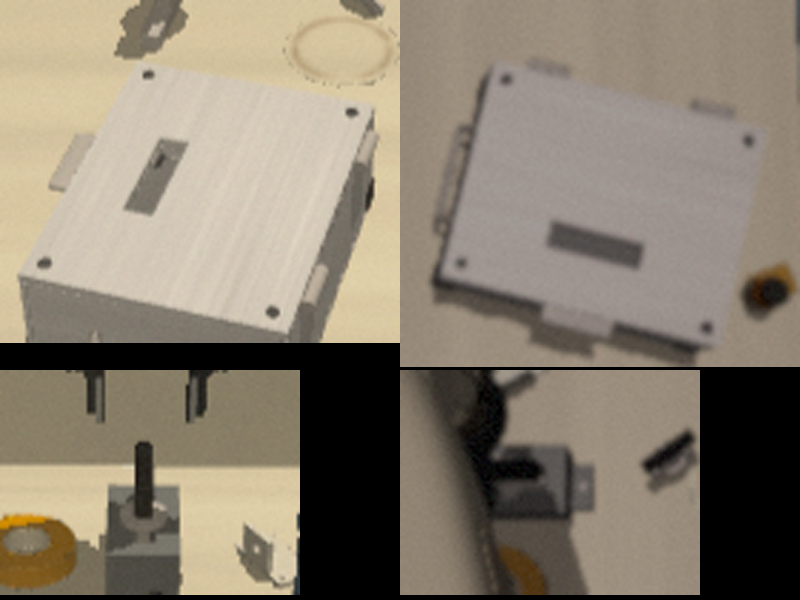

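Lid is flat and shut, with the slot's centre near side (280,311) and top (409,269). The fingers straddle the handle at side (343,187), well centred.

Run:
```python
from fit import *
T=manip.get_image("top");S=manip.get_image("side")
c=[(.08,.1),(.08,-.1),(-.08,-.1),(-.08,.1)]
s=[(-.023,.033),(-.023,-.033),(-.041,-.033),(-.041,.033)]
C=[(T,b,m) for b,m in zip(c,[(377.9,213.6),(460.1,233.4),(445.4,299.4),(362,277.5)])]
C+=[(T,b,(350+(m[0]-400)/3.3333,195+m[1]/3.3333)) for b,m in zip(s,[(553,222),(643,245),(640,268),(548,247)])]
C+=[(S,b,(225+m[0]/2.857,250+m[1]/2.857)) for b,m in zip(c,[(138,65),(376,107),(290,330),(22,277)])]
C+=[(S,b,(225+m[0]/2.857,250+m[1]/2.857)) for b,m in zip([s[3],s[0],s[1],s[2]],[(160,139),(188,142),(155,214),(124,208)])]
f=lambda p:np.hstack([proj(i,box(p,*b,.081))-m for i,b,m in C])
r=least_squares(f,[.508,-.246,-.254],loss="soft_l1");print(r.x);print(f(r.x).reshape(-1,2));p=r.x
print("slot",box(p,-.032,0,.081),"T only",atz(T,(408.8,268.65),.081),"S only",atz(S,(279.9,311.5),.081))
```

```text
[ 0.5071 -0.2438 -0.1919]
[[ -3.1628   0.9988]
 [ -2.0406  -3.6674]
 [  2.9158  -2.9393]
 [  1.2498   3.0132]
 [ -0.3509   0.3218]
 [  0.5125  -1.4134]
 [  0.24    -0.7731]
 [ -0.0887   0.3315]
 [ 80.2503  10.2152]
 [-25.044   76.3856]
 [-91.948  -17.2461]
 [ 36.4805 -75.3307]
 [ -1.2648  -0.7949]
 [ -1.2515  -0.4485]
 [  0.3509  -0.0006]
 [  0.9317   0.55  ]]
slot [ 0.4757 -0.2377  0.081 ] T only [ 0.4748 -0.2376  0.081 ] S only [ 0.4762 -0.2389  0.081 ]
```

Call:
{"api": "jog_arm", "payload": {"steps": [[1, -1, 12, 0, 0, 0], [2, -1, 26, 0, 0, 0], [2, -1, 40, 0, 0, 0], [2, -1, 54, 0, 0, 0], [2, -1, 63, 0, 0, 0], [2, -1, 67, 0, 0, 0], [2, -1, 67, 0, 0, 0], [2, -1, 67, 0, 0, 0], [2, -1, 67, 0, 0, 0], [2, -1, 67, 0, 0, 0]]}}

```text
t: 8.7
tcp_pos: [0.5855, 0.1782, 0.0641]
eef_rot: [[0.01, 1.0, 0.001], [1.0, -0.01, 0.0], [0.0, 0.001, -1.0]]
ft_force: [-1.1, -0.6, 0.3]
width: 0.701
grip_force: 0.0
```

Call:
{"api": "jog_arm", "payload": {"steps": [[0, 0, 0, 0, 0, 0], [0, 0, 0, 0, 0, 0], [0, 0, 0, 0, 0, 0], [0, 0, 0, 0, 0, 0], [0, 0, 0, 0, 0, 0], [0, 0, 0, 0, 0, 0], [0, 0, 0, 0, 0, 0], [0, 0, 0, 0, 0, 0], [0, 0, 0, 0, 0, 0], [0, 0, 0, 0, 0, 0]], "jaw": 0, "grip_force": 60}}

```text
t: 9.7
tcp_pos: [0.5853, 0.178, 0.0635]
eef_rot: [[0.01, 1.0, 0.001], [1.0, -0.01, 0.0], [0.0, 0.001, -1.0]]
ft_force: [0.9, 0.2, 2.8]
width: 0.153
grip_force: 59.3
```

Call:
{"api": "jog_arm", "payload": {"steps": [[0, 0, -5, 0, 0, 0], [0, 0, -15, 0, 0, 0], [0, 0, -30, 0, 0, 0], [0, 0, -45, 0, 0, 0], [0, 0, -65, 0, 0, 0], [0, 0, -85, 0, 0, 0], [0, 0, -100, 0, 0, 0], [0, 0, -115, 0, 0, 0], [0, 0, -125, 0, 0, 0], [0, 0, -130, 0, 0, 0]]}}

```text
t: 10.7
tcp_pos: [0.5852, 0.1781, 0.1946]
eef_rot: [[0.01, 1.0, 0.001], [1.0, -0.01, 0.0], [0.0, 0.001, -1.0]]
ft_force: [-1.1, 1.0, -3.3]
width: 0.153
grip_force: 58.7
```

Run:
```python
from fit import *
T=manip.get_image("top");S=manip.get_image("side")
c=[(.08,.1),(.08,-.1),(-.08,-.1),(-.08,.1)]
s=[(-.023,.033),(-.023,-.033),(-.041,-.033),(-.041,.033)]
C=[(T,b,m) for b,m in zip(c,[(377.9,213.6),(460.1,233.4),(445.4,299.4),(362,277.5)])]
C+=[(T,b,(350+(m[0]-400)/3.3333,195+m[1]/3.3333)) for b,m in zip(s,[(553,222),(643,245),(640,268),(548,247)])]
o=[3,0,1,2]
for q,M in((c,[(138,65),(376,107),(290,330),(22,277)]),(s,[(160,139),(188,142),(155,214),(124,208)])):
    C+=[(S,q[k],(225+m[0]/2.857,250+m[1]/2.857)) for k,m in zip(o,M)]
f=lambda p:np.hstack([proj(i,box(p,*b,.081))-m for i,b,m in C])
r=least_squares(f,[.508,-.246,-.254],loss="soft_l1");print(r.x);print(f(r.x).reshape(-1,2));p=r.x
print("slot",box(p,-.032,0,.081))
print(manip.sense()["tcp_pos"],manip.sense()["ft_force"],manip.sense()["width"])
r=lambda im,x,y,w,h,f:cv2.resize(im["frame"][y:y+h,x:x+w],None,fx=f,fy=f,interpolation=cv2.INTER_CUBIC)
cv2.imwrite("pics/s4.png",r(S,270,90,140,150,4))
```

```text
[ 0.5068 -0.2457 -0.2553]
[[ 0.215  -0.9553]
 [ 0.3933 -0.4962]
 [ 1.0606 -0.5768]
 [ 0.4497  0.041 ]
 [-0.0133 -0.531 ]
 [ 0.5152 -0.5309]
 [-0.2396  0.0083]
 [-0.2292 -0.6302]
 [-0.3355 -1.6794]
 [-0.3666 -1.5414]
 [ 0.1095  0.8472]
 [-1.0814 -0.7919]
 [ 0.0183 -0.88  ]
 [-0.1484 -0.114 ]
 [-0.8737 -0.0467]
 [-0.0772  0.0449]]
slot [ 0.4758 -0.2376  0.081 ]
[0.5852 0.1781 0.1939] [-0.1402 -1.0825 -2.3487] 0.1571248531327128
```

View pics/s4.png

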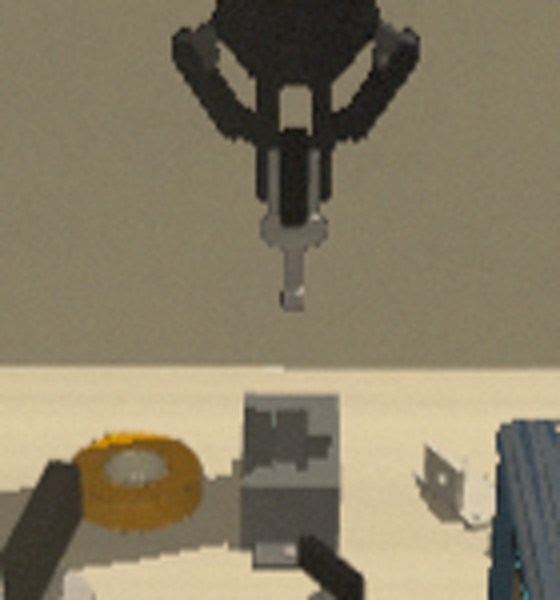

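The key hangs upright in the gripper, its head at crop (292,297), clear of the rest. Carry it to above the slot.

```bash
python3 d.py .4758 -.2376 .16 75.37
```

```text
10.8 shift [-416.78 -105.27   33.73] rot [ 0.   -0.    0.25] j6 1.8762169222426768 f [-0.14 -1.08 -2.35] w 0.1571248531327128
```

Call:
{"api": "jog_arm", "payload": {"steps": [[-10, -2.5, -15, 0, 0, 0], [-30, -7.5, -25, 0, 0, 0.02], [-60, -15, -25, 0, 0, 0.05], [-100, -25, -25, 0, 0, 0.08], [-140, -35, -25, 0, 0, 0.11], [-180, -45, -25, 0, 0, 0.14], [-220, -55, -25, 0, 0, 0.17], [-260, -65, -25, 0, 0, 0.2], [-300, -76, -25, 0, 0, 0.22], [-340, -86, -25, 0, 0, 0.24]]}}

```text
t: 11.8
tcp_pos: [0.4937, -0.1639, 0.2193]
eef_rot: [[0.25, 0.968, 0.001], [0.968, -0.25, -0.001], [-0.001, 0.001, -1.0]]
ft_force: [0.6, -0.7, -2.4]
width: 0.156
grip_force: 58.8
```

```bash
python3 d.py .4758 -.2376 .15 75.37
```

```text
11.8 shift [-75.82   1.06  69.36] rot [0. 0. 0.] j6 1.5036238278546574 f [ 0.58 -0.68 -2.42] w 0.1558183222898325
```

Call:
{"api": "jog_arm", "payload": {"steps": [[-25, 0, 0, 0, 0, 0], [-50, 0, 5, 0, 0, 0], [-68, 0.5, 20, 0, 0, 0], [-76, 1, 40, 0, 0, 0], [-76, 1, 58, 0, 0, 0], [-76, 1, 67, 0, 0, 0], [-76, 1, 69, 0, 0, 0], [-76, 1, 69, 0, 0, 0], [-76, 1, 69, 0, 0, 0], [-76, 1, 69, 0, 0, 0]]}}

```text
t: 12.8
tcp_pos: [0.4784, -0.2351, 0.1504]
eef_rot: [[0.247, 0.969, 0.002], [0.969, -0.247, -0.001], [-0.0, 0.002, -1.0]]
ft_force: [0.8, -0.7, -2.9]
width: 0.155
grip_force: 58.7
```

```bash
python3 d.py .4758 -.2376 .15 75.37
python3 - <<'E'
from fit import *
T=manip.get_image("top");S=manip.get_image("side"); s=manip.sense();E=s["eef_rot"];t=s["tcp_pos"]
r=lambda im,x,y,w,h,f:cv2.resize(im["frame"][y:y+h,x:x+w],None,fx=f,fy=f,interpolation=cv2.INTER_CUBIC)
W=np.hstack([r(S,240,235,80,100,5),r(T,370,215,80,100,5)])
P=lambda im,Q,o,dx,c:cv2.circle(W,tuple(int(round(v)) for v in (proj(im,Q)-o)*5+[dx,0]),2,c,-1)
for a in(-.03,.03):
  for b in(-.006,.006):
    for z in (.0375,.0495): P(S,t+E@[a,b,z],(240,235),0,(0,0,255))
    P(T,t+E@[a,b,.0375],(370,215),400,(0,0,255))
for a in(-.023,-.041):
  for b in(-.033,.033):
    q=box([.5068,-.2457,-.2553],a,b,.081);P(S,q,(240,235),0,(0,255,0));P(T,q,(370,215),400,(0,255,0))
for a in(0,np.pi/2,np.pi,-np.pi/2):P(S,t+E@[.019*np.cos(a),.019*np.sin(a),.0185],(240,235),0,(255,0,0))
cv2.imwrite("pics/s5.png",W)
E
```

```text
12.8 shift [-3.06 -1.94  0.4 ] rot [0.   0.   0.01] j6 1.3636663797964212 f [ 0.81 -0.66 -2.88] w 0.1549193298419965
```

View pics/s5.png

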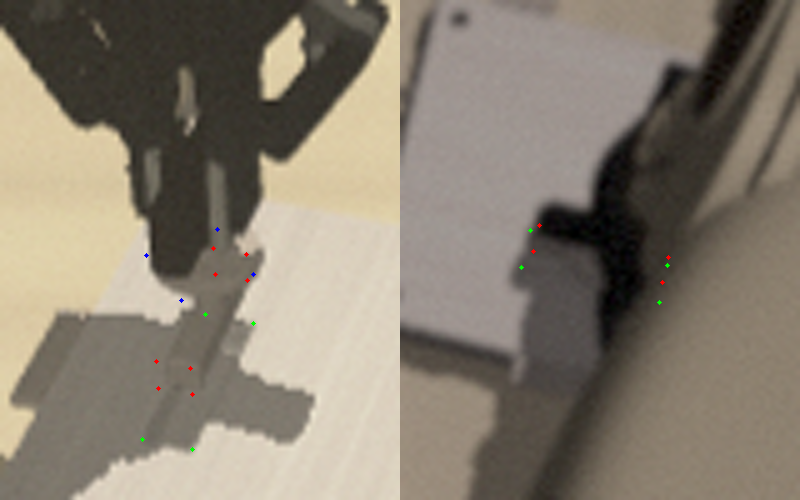

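Call:
{"api": "jog_arm", "payload": {"steps": [[-1, -1, 2, 0, 0, 0], [-2, -1.5, 5, 0, 0, 0], [-3, -2, 9, 0, 0, 0.005], [-3, -2, 12, 0, 0, 0.005], [-3, -2, 14, 0, 0, 0.005], [-3, -2, 14, 0, 0, 0.005], [-3, -2, 14, 0, 0, 0.005], [-3, -2, 14, 0, 0, 0.005], [-3, -2, 14, 0, 0, 0.005], [-3, -2, 14, 0, 0, 0.005]]}}

```text
t: 13.9
tcp_pos: [0.4752, -0.2374, 0.1354]
eef_rot: [[0.252, 0.968, 0.0], [0.968, -0.252, -0.0], [-0.0, 0.0, -1.0]]
ft_force: [0.1, -0.1, -1.8]
width: 0.156
grip_force: 58.7
```

```bash
python3 d.py .4758 -.2376 .136 75.37
python3 - <<'E'
from fit import *
S=manip.get_image("side"); s=manip.sense();E=s["eef_rot"];t=s["tcp_pos"]
F=10;o=np.array((255,270))
I=cv2.resize(S["frame"][270:330,255:295],None,fx=F,fy=F,interpolation=cv2.INTER_CUBIC)
I=cv2.convertScaleAbs(I,alpha=1.3,beta=10)
J=I.copy()
pl=lambda Q,c:cv2.polylines(J,[np.int32([(proj(S,q)-o)*F+F/2-.5 for q in Q])],True,c,1)
e=[(-.03,-.006),(-.03,.006),(.03,.006),(.03,-.006)]
for z in(.0375,.0495):pl([t+E@[a,b,z] for a,b in e],(0,0,255))
pl([box([.5068,-.2457,-.2553],a,b,.081) for a,b in[(-.023,.033),(-.023,-.033),(-.041,-.033),(-.041,.033)]],(0,200,0))
for z in(.0125,.0185):pl([t+E@[.019*np.cos(a),.019*np.sin(a),z] for a in np.linspace(0,6.2,30)],(255,0,0))
cv2.imwrite("pics/s6.png",np.hstack([I,J]))
E
```

```text
13.9 shift [-0.02  0.64 -0.56] rot [0. 0. 0.] j6 1.3624091513938177 f [ 0.15 -0.09 -1.84] w 0.15608725919078228
```

View pics/s6.png

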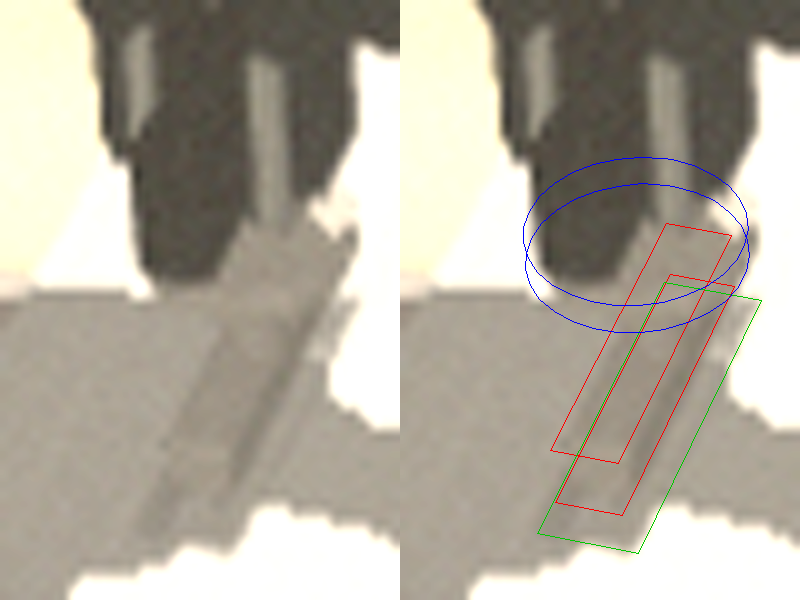

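The head sits over the slot within about 1–1.5 mm: near end at raw (165–235, 450), slot near corner at (140,530). I'll nudge −1 mm along the slot and descend guarded.

Call:
{"api": "jog_arm", "payload": {"steps": [[-1, 0, 1, 0, 0, 0], [-1, 0, 3, 0, 0, 0], [-1, 0, 4, 0, 0, 0], [-1, 0, 5, 0, 0, 0], [-1, 0, 6, 0, 0, 0], [-1, 0, 7, 0, 0, 0], [-1, 0, 8, 0, 0, 0], [-1, 0, 9, 0, 0, 0], [-1, 0, 10, 0, 0, 0], [-1, 0, 10, 0, 0, 0]]}}

```text
t: 14.95
tcp_pos: [0.4747, -0.2383, 0.1251]
eef_rot: [[0.252, 0.968, -0.0], [0.968, -0.252, 0.0], [0.0, -0.0, -1.0]]
ft_force: [0.8, -0.9, -1.5]
width: 0.156
grip_force: 58.7
```

No contact force and the head's bottom is already about 5 mm below the lid's top face. I'll go on down.

Call:
{"api": "jog_arm", "payload": {"steps": [[0, 0, 2, 0, 0, 0], [0, 0, 4.5, 0, 0, 0], [0, 0, 7, 0, 0, 0], [0, 0, 9.5, 0, 0, 0], [0, 0, 12, 0, 0, 0], [0, 0, 14.5, 0, 0, 0], [0, 0, 17, 0, 0, 0], [0, 0, 19, 0, 0, 0], [0, 0, 21, 0, 0, 0], [0, 0, 22, 0, 0, 0]]}}

```text
t: 15.95
tcp_pos: [0.4748, -0.2383, 0.1031]
eef_rot: [[0.252, 0.968, -0.0], [0.968, -0.252, 0.0], [0.0, -0.0, -1.0]]
ft_force: [1.2, 0.0, -1.5]
width: 0.153
grip_force: 58.7
```

Call:
{"api": "jog_arm", "payload": {"steps": [[0, 0, 0.5, 0, 0, 0], [0, 0, 1, 0, 0, 0], [0, 0, 1.5, 0, 0, 0], [0, 0, 2, 0, 0, 0], [0, 0, 2.5, 0, 0, 0], [0, 0, 3, 0, 0, 0], [0, 0, 3.5, 0, 0, 0], [0, 0, 4, 0, 0, 0], [0, 0, 4, 0, 0, 0], [0, 0, 4, 0, 0, 0]]}}

```text
t: 16.95
tcp_pos: [0.4749, -0.2384, 0.0995]
eef_rot: [[0.252, 0.968, 0.0], [0.968, -0.252, -0.0], [0.0, 0.0, -1.0]]
ft_force: [-0.1, 0.2, -0.9]
width: 0.157
grip_force: 59.0
```

Call:
{"api": "jog_arm", "payload": {"steps": [[0, 0, 0, 0, 0, -0.05], [0, 0, 0, 0, 0, -0.14], [0, 0, 0, 0, 0, -0.24], [0, 0, 0, 0, 0, -0.34], [0, 0, 0, 0, 0, -0.44], [0, 0, 0, 0, 0, -0.54], [0, 0, 0, 0, 0, -0.64], [0, 0, 0, 0, 0, -0.74], [0, 0, 0, 0, 0, -0.8], [0, 0, 0, 0, 0, -0.8]]}}

```text
t: 17.95
tcp_pos: [0.475, -0.2382, 0.0995]
eef_rot: [[-0.518, 0.855, 0.0], [0.855, 0.518, 0.0], [0.0, 0.001, -1.0]]
ft_force: [-0.5, 1.4, -0.5]
width: 0.153
grip_force: 59.1
```

Call:
{"api": "jog_arm", "payload": {"steps": [[0, 0, 0, 0, 0, -0.05], [0, 0, 0, 0, 0, -0.14], [0, 0, 0, 0, 0, -0.24], [0, 0, 0, 0, 0, -0.34], [0, 0, 0, 0, 0, -0.44], [0, 0, 0, 0, 0, -0.54], [0, 0, 0, 0, 0, -0.64], [0, 0, 0, 0, 0, -0.72], [0, 0, 0, 0, 0, -0.77], [0, 0, 0, 0, 0, -0.77]]}}

```text
t: 18.95
tcp_pos: [0.4749, -0.2385, 0.0995]
eef_rot: [[-0.967, 0.254, 0.0], [0.254, 0.967, -0.0], [-0.0, -0.0, -1.0]]
ft_force: [0.0, 0.5, -0.2]
width: 0.152
grip_force: 59.1
```

```bash
python3 d.py .4758 -.2376 .0985 165.37
```

```text
18.95 shift [-0.61  1.12  0.95] rot [-0.  0. -0.] j6 -0.20813320471886185 f [ 0.04  0.49 -0.23] w 0.1518552327651305
```

Call:
{"api": "jog_arm", "payload": {"steps": [[0, 0, 0.5, 0, 0, 0], [0, 0, 1, 0, 0, 0], [0, 0, 1, 0, 0, 0], [0, 0, 1, 0, 0, 0], [0, 0, 1, 0, 0, 0], [0, 0, 1, 0, 0, 0], [0, 0, 1, 0, 0, 0], [0, 0, 1, 0, 0, 0], [0, 0, 1, 0, 0, 0], [0, 0, 1, 0, 0, 0]]}}

```text
t: 19.95
tcp_pos: [0.475, -0.2385, 0.0994]
eef_rot: [[-0.967, 0.254, 0.001], [0.254, 0.967, -0.001], [-0.001, -0.0, -1.0]]
ft_force: [-1.9, 1.0, 6.6]
width: 0.15
grip_force: 60.2
```

Call:
{"api": "jog_arm", "payload": {"steps": [[0, 0, 0, 0, 0, 0], [0, 0, 0, 0, 0, 0], [0, 0, 0, 0, 0, 0], [0, 0, 0, 0, 0, 0], [0, 0, 0, 0, 0, 0], [0, 0, 0, 0, 0, 0], [0, 0, 0, 0, 0, 0], [0, 0, 0, 0, 0, 0], [0, 0, 0, 0, 0, 0], [0, 0, 0, 0, 0, 0]], "jaw": 50}}

```text
t: 20.95
tcp_pos: [0.4748, -0.2384, 0.0983]
eef_rot: [[-0.967, 0.253, 0.0], [0.253, 0.967, 0.0], [-0.0, 0.0, -1.0]]
ft_force: [0.0, 0.0, 0.2]
width: 0.585
grip_force: 0.0
```

Call:
{"api": "jog_arm", "payload": {"steps": [[0, 0, -5, 0, 0, 0], [0, 0, -15, 0, 0, 0], [0, 0, -30, 0, 0, 0], [0, 0, -50, 0, 0, 0], [0, 0, -75, 0, 0, 0], [0, 0, -100, 0, 0, 0], [0, 0, -120, 0, 0, 0], [-50, 0, -135, 0, 0, 0], [20, 30, -140, 0, 0, 0], [60, 60, -140, 0, 0, 0]]}}

```text
t: 21.95
tcp_pos: [0.4517, -0.1842, 0.2335]
eef_rot: [[-0.967, 0.255, -0.007], [0.255, 0.967, 0.003], [0.007, 0.001, -1.0]]
ft_force: [-0.7, 1.1, 0.6]
width: 0.587
grip_force: 0.0
```

Run:
```python
from fit import *
T=manip.get_image("top");S=manip.get_image("side")
r=lambda im,x,y,w,h,f:cv2.resize(im["frame"][y:y+h,x:x+w],None,fx=f,fy=f,interpolation=cv2.INTER_CUBIC)
cv2.imwrite("pics/s7.png",np.hstack([r(S,225,240,140,170,3),r(T,350,160,120,170,3)]))
```

```text
(no output)
```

View pics/s7.png

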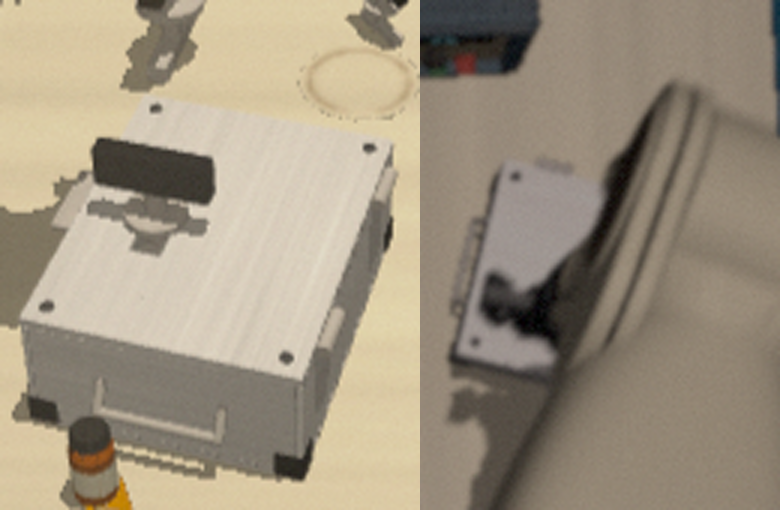

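The key stands upright at crop (155,175), collar on the shut lid and handle across the slot along the case's x. The vial is upright and unmoved at (93,455), and the gripper is clear.

```bash
python3 -c "
from workcell import manip
print(manip.finish_job())"
```

```text
the job is handed in; nothing more can be done
None
```

The job is handed in (no verdict came back): the lid is shut, the middle-sized key is through the slot and turned a quarter turn to lock, the gripper is clear, the vial was seen standing in place, and the arm stayed clear of the tape roll.

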